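# File the amber filter in its place in a spring-loaded filter magazine

## Task

Take the amber colour filter out of its bench holder and file it in the spring-loaded magazine, between the yellow and the red filter, that is as the fourth counted from the fixed end plate. The row is tight and where it stands in its tray is only roughly known: find its end plate and the groove between the two neighbours by touch, set the bottom edge in, nudge them apart against the spring, slide the filter in and press it fully home, so that it stands upright and the row closes up snugly. Be gentle, the glass chips if it is forced, and leave the things around alone.

Things in the scene. Friction and masses are not known exactly. Their poses are not given: they have to be found in the camera images.
- amber: amber glass filter, black frame, orange top rail: 50 (x) x 12 (y) x 80 mm tall, about 45 g, upright in the holder. Both broad faces are bevelled: the bottom 9 mm taper from 12 mm thick to a 3 mm flat toe, the top 6 mm to a 6 mm flat ridge. Grasp its upper part from above across the 50 mm. Origin: centre of the underside, z up. Smooth frame, friction about 0.3. Chips if pressed on the file with 25 N
- filter_file: steel tray, fixed, 96 (x) x 206 (y) mm, turned up to 0.25 rad. The aluminium magazine in it (firm, does not slide) stands up to 9 mm off along y, either way, not measured; origin: under its nominal place. Along y, nominal: rigid end plate from -78 to -70 mm, 52 mm wide; six filters (framed as amber) face to face to +2; follower plate, sprung, yields to +y
- follower (a joint): travel of the sprung follower plate along the file's +y in m: 0 with six filters in the row, 0.012 with seven, stopped hard at 0.015. Spring about 4 N at 0, 5.3 N at 0.012. The filters between gap and follower yield with it, leaning a little meanwhile; those on the end plate's side cannot yield. Floor, end plate or follower bearing over 25 N is harmful
- groove (a point): nominal place (true one up to 9 mm off along y; always 36 mm past the end plate's inner, 44 past its outer face) of the groove yellow/red at the filters' tops, 90 mm over the worktop; axes as the file's. V grooves every 12 mm, 6 mm wide, 6 deep, between 6 mm flat ridges; a toe enters 3 mm. From there carry the filter 6.5 to 8 mm to +y, toe in groove, before it goes down
- place (a point): nominal centre of the amber filter's underside when home (y as uncertain), on the magazine's floor, 10 mm over the worktop. End plate and follower stand 74 mm over the floor, filters 80. Side rails: inner faces 1.2 mm off a filter's sides, 18 mm high, flared lips to 25. Fingers across the 50 mm cannot pass below the ridges: let go there (the spring holds it), then press its top edge with shut fingers
- filter_holder: bench holder, fixed: steel foot 80 x 60 x 10 mm, two slot walls 40 mm long (x), up to 26 mm over the worktop, 13.5 mm apart (y). Origin: centre of the underside. The amber filter stands on the foot (10 mm over the worktop) between the walls, its width along x, and lifts straight out
- reagent: white reagent bottle with a red cap, 45 mm across, 103 mm tall, standing behind the file; origin: centre of its underside; not to be disturbed
- vial: sample vial with a turquoise cap, 35 mm across, 54 mm tall; origin: centre of its underside; not to be disturbed
- marker: white marker pen with blue cap, lying, 135 mm long and 15 mm thick; origin: centre of its underside; not to be disturbed
- bench_timer: white bench timer, 62 x 66 x 19 mm; origin: centre of its underside; not to be disturbed
Not all that is in view belongs to the job. Of the things that look like the filter_holder, the larger one is meant.

How it is judged:
By the outcome, as a careful person would: the job done as asked, in the order asked, and still so for the second after the job is handed in, with the robot touching nothing.
It also fails if it takes over 67 s, if anything falls off the work surface, if the arm or the gripper's body presses on something with over 40 N, if the wrist force passes 120 N, or if a joint passes its speed limit or range.

## Robot

A 6-joint arm with a two-finger parallel gripper is mounted at the origin on a cart in front of the work surface, level with it; the furniture and walls round the work are solid. World frame = base frame: x ahead of the robot, y to its left, z up, the work surface at z = 0. Lengths are in m, angles in rad, forces in N, time in s.
With the tool pointing down it reaches from about 0.35 to 0.85 m from the base axis. Payload 8.1 kg.
Tool frame: the origin (TCP) lies between the finger pads; the fingertips stand 11 mm ahead of it and the grasp point (between the pads) lies 8 mm behind it (tips_ahead is the z of the fingertips in the tool frame, in m); z points along the fingers, y is the line along which they close (so a half turn about z gives the same grasp; the last joint's range is limited). The gripper opens to 93 mm and grips with 3 to 60 N. Pads are 15 mm wide; open, the fingers measure 128 mm over their backs; the gripper's body (75 mm by 188 mm) begins 65 mm behind the grasp point.
Start: joints at [-1.395, 0.13, 1.488, -0, 1.523, -0.085], TCP at [0.155, -0.58, 0.23] pointing down, gripper open.
Joint ranges: [-2.96, 2.96], [-0.89, 2.26], [0.02, 2.5], [-1.34, 4.48], [0, 2.73], [-2.66, 2.66]. Speed limits (rad/s): [2.39, 2.39, 2.79, 3.14, 3.14, 3.14].

## Interface

Orientations are given as a rotation vector (axis times angle).
In Python, from plant import read_state, read_camera, close_job, tips_ahead gives the robot as it stands. The module is installed in compiled form; this text tells all that it offers.
- The arm moves only by the tool move_arm, never from a script. Its argument "plan" is a list of rows, each a list of 7 numbers: the turn, a rotation vector about the tool's x, y, z in units of 6 degrees (1.0 is 6 degrees), then the shift along the tool's x, y, z in units of 25 mm (1.0 is 25 mm), then the finger opening in mm, from 0 to 93. A call has exactly 10 rows; each row shifts and turns the commanded pose from where the row before left it, along the tool's axes as they then stand; what a row does not reach is not made up. A row lasts 1/10 s, in which the tool goes at most 50 mm and 8.59 degrees, less where a joint would pass 70% of its speed; a pose out of reach is approached as far as the arm can. A call is refused whole if a number of a shift passes 1 or a number of a turn 1, either way. A call with a gripper value outside its range is refused whole. The fingers move at their own pace and stop on an object; "force" is the grip in N (left out, the last holds). Time passes only in rows, so rows that do not move let the fingers close, or fill a call up. It gives the time, the measured TCP pose, the force, the opening and the grip force at its end, in the units of the state.
- read_state(): the state, without advancing time (a new reading comes with each control period).
- read_camera(name): name is "scene" or "top" or "wrist"; returns a dict with "frame" (420x560x3 uint8, red, green, blue), "z_map" (420x560 float32, m along the optical axis (not along the pixel's ray), 0 where there is no reading), "fx", "fy", "cx", "cy" (pixels), "rvec" (rotation vector, rad) and "tvec" (3), from world to camera coordinates, as OpenCV has them. Camera axes: x right, y down, z forward; pixel columns grow to the right and rows downward; lengths in m; the calibration is good to about 2 mm. The wrist camera is an equidistant fisheye: a pixel r from the principal point sees the ray r / f radians off the axis. A picture is of the moment at which its call begins.
- close_job(): hands the job in; it is judged then, once.
The state is a dict: "t": time; "q": joint angles; "dq": joint speeds; "joint_torque": joint torques, N m; "tool_pos": TCP position; "orientation": TCP orientation; "force": force on the tool from outside, world axes, zero at the start; "wrist_torque": the same for the moment, N m; "opening": finger opening in m; "gripper_force": force on a finger pad.
Only numpy, scipy, OpenCV 4.12 (cv2) and the standard library are available. Lean on these libraries where they do the work, as an engineer would, in place of code of your own. Each camera call takes 0.05 s, during which the arm holds its last target. There are 200 camera calls.

## Working session

There is one attempt and no reset: what is moved stays moved. The work goes in short steps, Python scripts to look and compute and a tool call to move; the robot and the scene stay as the last step left them, time stands still between calls to the robot, and variables do not carry over. Pictures are saved under pics/ and viewed, at most 12 in all, crops included, and the job is handed in when it is done.

Besides the shell and the picture viewer there is one more tool, called as name(argument=value, ...) on one line, values as JSON. move_arm: Moves the arm, as the interface text tells. Its arguments: {"type":"object","properties":{"plan":{"type":"array","items":{"type":"array","items":{"type":"number"}}},"force":{"type":"number"}},"required":["plan"]}

```bash
mkdir -p pics; cat > h.py <<'E'
import numpy as np, cv2
from scipy.spatial.transform import Rotation as R
from plant import *
def cam(n):
    c=read_camera(n); np.savez(f'{n}.npz',**c); return c
def load(n): return dict(np.load(f'{n}.npz'))
def p2w(c,u,v,z=None):
    Rm=cv2.Rodrigues(np.array(c['rvec'],float))[0]; t=np.array(c['tvec'],float).ravel()
    d=np.array([(u-c['cx'])/c['fx'],(v-c['cy'])/c['fy'],1.])
    o=-Rm.T@t; w=Rm.T@d
    if z is None: 
        return o+w*c['z_map'][int(v),int(u)]
    return o+w*(z-o[2])/w[2]
def w2p(c,p):
    Rm=cv2.Rodrigues(np.array(c['rvec'],float))[0]; q=Rm@np.array(p)+np.array(c['tvec'],float).ravel()
    return c['fx']*q[0]/q[2]+c['cx'],c['fy']*q[1]/q[2]+c['cy']
E
python3 - <<'E'
from h import *
for n in ('top','scene'):
    c=cam(n); cv2.imwrite(f'pics/{n}0.png',cv2.resize(c['frame'][...,::-1],(800,600)))
    print(n,c['fx'],c['cx'],c['cy'],-cv2.Rodrigues(c['rvec'])[0].T@np.ravel(c['tvec']))
print(read_state())
E
```

```text
top 459.9708004387898 281.50960704521 212.71900249580986 [0.38607458 0.06570928 0.9024365 ]
scene 428.54819336660665 279.28257812580705 212.5615701903241 [0.08831793 0.53220106 0.60253381]
{'t': 0.1, 'q': array([-1.39538589e+00,  1.31084848e-01,  1.48920312e+00, -3.85370011e-05,
        1.52301616e+00, -8.53927275e-02]), 'dq': array([ 0.00030286, -0.00178938, -0.00264378,  0.00043305, -0.00106172,
       -0.00034553]), 'joint_torque': array([ 1.71674659e-03, -5.61342967e+01, -4.93094552e+01,  7.70230824e-02,
        2.90569203e-02, -8.58701560e-05]), 'tool_pos': array([ 0.15463537, -0.57919471,  0.22867484]), 'orientation': array([-3.11322587e+00, -4.08289412e-01,  1.81262152e-04]), 'force': array([0.01051716, 0.54589739, 0.16850208]), 'wrist_torque': array([-0.0032936 , -0.02363955,  0.02452556]), 'gripper_force': 0.0, 'opening': 0.09322993226657324}
```

View pics/top0.png

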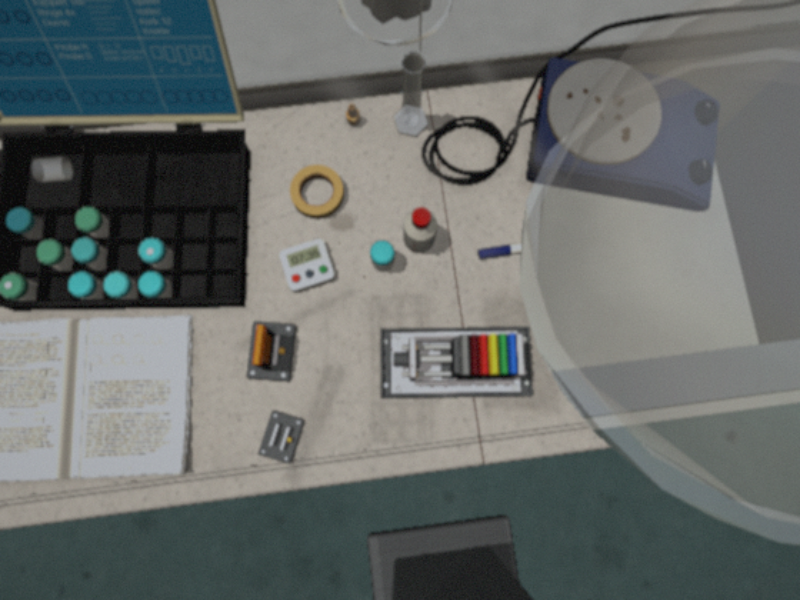

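View pics/scene0.png

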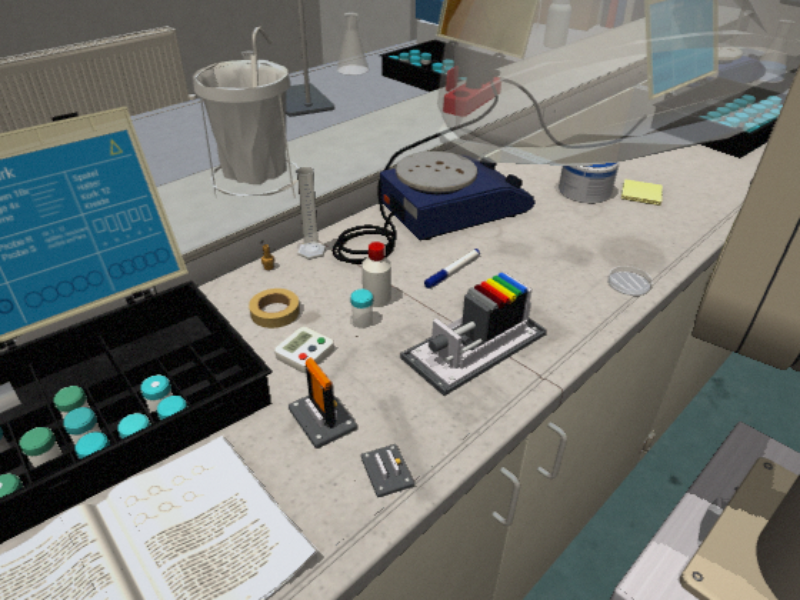

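Top view: the holder with amber is at about (272,350), file tray at (457,362) with its end plate on the right (order blue, green, yellow, red). Now crops for detail.

```bash
python3 - <<'E'
from h import *
c=load('top')
f=c['frame'][...,::-1]
a=cv2.resize(f[220:285,255:385],(800,400),interpolation=cv2.INTER_CUBIC)   # file: scale 6.154
b=cv2.resize(f[220:275,165:220],(400,400),interpolation=cv2.INTER_CUBIC) # holder scale 7.27
cv2.imwrite('pics/c1.png',a); cv2.imwrite('pics/c2.png',b)
E
```

```text
(no output)
```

View pics/c1.png

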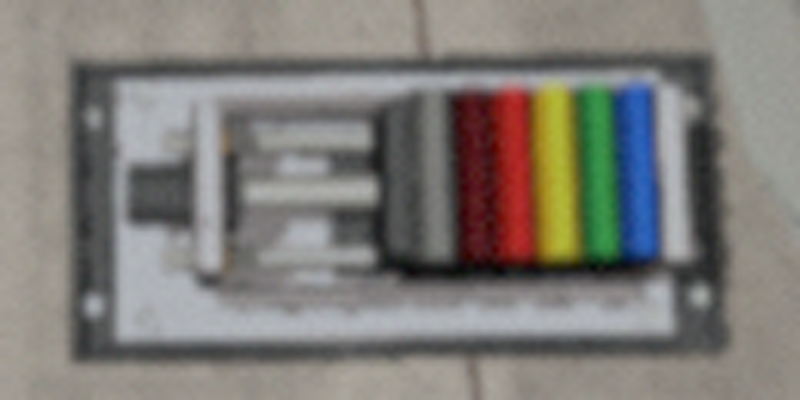

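View pics/c2.png

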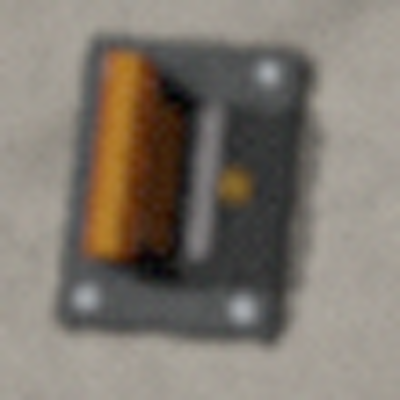

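```bash
python3 - <<'E'
from h import *
c=load('top')
np.set_printoptions(precision=4,suppress=True)
A=lambda x,y:(255+(x+.5)/6.154-.5,220+(y+.5)/6.154-.5)
B=lambda x,y:(165+(x+.5)/7.27-.5,220+(y+.5)/7.27-.5)
def pr(n,uv,z): print(n,p2w(c,*uv,z), 'depth',p2w(c,*np.round(uv)))
for p in [(75,65),(708,60),(725,355),(75,358)]: pr('tray',A(*p),0.004)
for p in [(515,88),(555,88),(512,262),(558,262),(533,175),(637,175),(690,90),(690,260),(400,175)]: pr('filt',A(*p),0.09)
for p in [(95,38),(313,50),(280,338),(62,325)]: pr('foot',B(*p),0.01)
for p in [(125,52),(108,258),(118,155)]: pr('amber',B(*p),0.09)
for p in [(218,105),(200,255)]: pr('wall',B(*p),0.026)
print(R.from_rotvec(read_state()['orientation']).as_matrix())
E
```

```text
tray [0.5401 0.0725 0.004 ] depth [0.5393 0.072  0.0097]
tray [ 0.5155 -0.1298  0.004 ] depth [ 0.5155 -0.1297  0.0081]
tray [ 0.4219 -0.1193  0.004 ] depth [ 0.4226 -0.1195 -0.0004]
tray [0.4473 0.084  0.004 ] depth [0.4465 0.0835 0.0083]
filt [ 0.5022 -0.0541  0.09  ] depth [ 0.5021 -0.0536  0.0897]
filt [ 0.5007 -0.0656  0.09  ] depth [ 0.5007 -0.0662  0.0884]
filt [ 0.4524 -0.0454  0.09  ] depth [ 0.4541 -0.0484  0.0716]
filt [ 0.4507 -0.0585  0.09  ] depth [ 0.4527 -0.0613  0.0692]
filt [ 0.4764 -0.0553  0.09  ] depth [ 0.4771 -0.0557  0.085 ]
filt [ 0.4726 -0.0851  0.09  ] depth [ 0.4726 -0.0849  0.0899]
filt [ 0.4951 -0.1044  0.09  ] depth [ 0.5068 -0.1228  0.0051]
filt [ 0.4464 -0.0962  0.09  ] depth [ 0.4525 -0.1141  0.0028]
filt [ 0.4814 -0.0172  0.09  ] depth [ 0.4819 -0.0185  0.085 ]
foot [0.5722 0.2453 0.01  ] depth [0.5724 0.2453 0.0067]
foot [0.5613 0.187  0.01  ] depth [0.564  0.1875 0.0004]
foot [0.485  0.2032 0.01  ] depth [ 0.4863  0.205  -0.0006]
foot [0.4959 0.2604 0.01  ] depth [0.4969 0.2613 0.0065]
amber [0.551  0.2221 0.09  ] depth [0.5508 0.2221 0.0882]
amber [0.5008 0.2306 0.09  ] depth [0.5029 0.234  0.0767]
amber [0.5257 0.226  0.09  ] depth [0.5255 0.2257 0.0898]
wall [0.5467 0.2112 0.026 ] depth [0.5503 0.2137 0.0059]
wall [0.5076 0.2195 0.026 ] depth [0.5085 0.2217 0.0147]
[[ 0.9662  0.2579 -0.0003]
 [ 0.2579 -0.9662  0.0017]
 [ 0.0001 -0.0017 -1.    ]]
```

move_arm(plan=[[0, 0, -1, 0, 0, 0, 0], [0, 0, -1, 0, 0, 0, 0], [0, 0, -1, 0, 0, 0, 0], [0, 0, -1, 0, 0, 0, 0], [0, 0, -1, 0, 0, 0, 0], [0, 0, -1, 0, 0, 0, 0], [0, 0, -1, 0, 0, 0, 0], [0, 0, -1, 0, 0, 0, 0], [0, 0, -1, 0, 0, 0, 0], [0, 0, -1, 0, 0, 0, 0]], force=25)

```text
t: 1.1
tool_pos: [0.1547, -0.5794, 0.229]
orientation: [-2.488, -1.916, -0.001]
force: [-0.7, -1.6, -0.2]
opening: 0.0175
gripper_force: 0.0
```

```bash
cat >> h.py <<'E'
YF=-0.122; YH=-0.19; CF=np.array([.4812,-.0232]); CH=np.array([.5275,.2250])
def fw(x,y): # file -> world (m)
    c,s=np.cos(YF),np.sin(YF); return CF+np.array([c*x-s*y,s*x+c*y])
def to(xy,z,yaw,tips=True):
    """units of tool x,y,z shift and turn rz to reach pose (z of the fingertips), measured"""
    s=read_state(); M=R.from_rotvec(s['orientation']); p=s['tool_pos']
    t=np.array([*xy,z+(0.011 if tips else 0)])
    X=np.array([-np.sin(yaw),np.cos(yaw),0]);Y=np.array([np.cos(yaw),np.sin(yaw),0])
    T=R.from_matrix(np.c_[X,Y,[0,0,-1]])
    rv=np.degrees((M.inv()*T).as_rotvec())/6
    print('t %.2f'%s['t'],'turn',rv.round(2),'shift now-axes',(M.inv().apply(t-p)/.025).round(2),'target-axes',(T.inv().apply(t-p)/.025).round(2))
    print('  pos',p.round(4),'F',s['force'].round(2),'open %.4f grip %.1f'%(s['opening'],s['gripper_force']),'q',s['q'].round(2))
def inf():
    s=read_state(); p=s['tool_pos'][:2]-CF; c,ss=np.cos(YF),np.sin(YF); F=s['force']
    M=R.from_rotvec(s['orientation'])
    print('t %.2f file xy mm'%s['t'],(1e3*np.array([c*p[0]+ss*p[1],-ss*p[0]+c*p[1]])).round(2),'tipz %.2f'%(1e3*s['tool_pos'][2]-11),'F file',np.round([c*F[0]+ss*F[1],-ss*F[0]+c*F[1],F[2]],2),'open %.2f grip %.1f'%(1e3*s['opening'],s['gripper_force']),'T',s['wrist_torque'].round(3),'Z',M.as_matrix()[:,2].round(4),'yaw',np.arctan2(*M.as_matrix()[[1,0],1]).round(4))
E
python3 -c "
from h import *
print(tips_ahead)
to(fw(0,-.110),.12,YF)"
```

```text
0.011
t 1.10 turn [-0.   -0.01 -1.3 ] shift now-axes [20.48  7.54  3.94] target-axes [19.27 10.26  3.92]
  pos [ 0.1547 -0.5794  0.229 ] F [-0.67 -1.56 -0.16] open 0.0175 grip 0.0 q [-1.4   0.13  1.49  0.    1.52 -1.14]
```

move_arm(plan=[[0, 0, -0.65, 0, 0, 0, 0], [0, 0, -0.65, 0, 0, 0, 0], [0, 0, 0, 1, 0.53, 0, 0], [0, 0, 0, 1, 0.53, 0, 0], [0, 0, 0, 1, 0.53, 0, 0], [0, 0, 0, 1, 0.53, 0, 0], [0, 0, 0, 1, 0.53, 0, 0], [0, 0, 0, 1, 0.53, 0, 0], [0, 0, 0, 1, 0.53, 0, 0], [0, 0, 0, 1, 0.53, 0, 0]])

```text
t: 2.1
tool_pos: [0.2855, -0.3935, 0.2292]
orientation: [-2.357, -2.076, -0.0]
force: [-0.1, 0.5, 0.3]
opening: 0.0007
gripper_force: 0.0
```

move_arm(plan=[[0, 0, 0, 1, 0.6, 0.4, 0], [0, 0, 0, 1, 0.6, 0.4, 0], [0, 0, 0, 1, 0.6, 0.4, 0], [0, 0, 0, 1, 0.6, 0.4, 0], [0, 0, 0, 1, 0.6, 0.4, 0], [0, 0, 0, 1, 0.6, 0.4, 0], [0, 0, 0, 1, 0.6, 0.4, 0], [0, 0, 0, 1, 0.6, 0.4, 0], [0, 0, 0, 1, 0.6, 0.4, 0], [0, 0, 0, 1, 0.6, 0.3, 0]])

```text
t: 3.1
tool_pos: [0.4656, -0.1643, 0.1311]
orientation: [-2.357, -2.076, 0.001]
force: [0.8, -0.3, 0.4]
opening: 0.0004
gripper_force: 0.0
```

```bash
python3 -c "
from h import *
to(fw(0,-.105),.074,YF);inf()
c=cam('wrist');cv2.imwrite('pics/w1.png',c['frame'][...,::-1]);print(c['fx'],c['cx'],c['cy'],c['rvec'],c['tvec'])"
```

```text
t 3.10 turn [-0.01 -0.   -0.04] shift now-axes [ 1.48 -0.07  1.84] target-axes [ 1.48 -0.07  1.84]
  pos [ 0.4656 -0.1643  0.1311] F [ 0.8  -0.26  0.37] open 0.0004 grip 0.0 q [-0.44 -0.09  1.89 -0.    1.34 -0.32]
t 3.10 file xy mm [   1.71 -142.  ] tipz 120.07 F file [ 0.83 -0.17  0.37] open 0.39 grip 0.0 T [-0.056 -0.108  0.004] Z [-1.1e-03  5.0e-04 -1.0e+00] yaw -0.1266
325.19226210127806 279.0044539442158 210.00386711942136 [-2.83445887  0.18093671  0.02697289] [-0.48457701 -0.10435542  0.26746855]
```

View pics/w1.png

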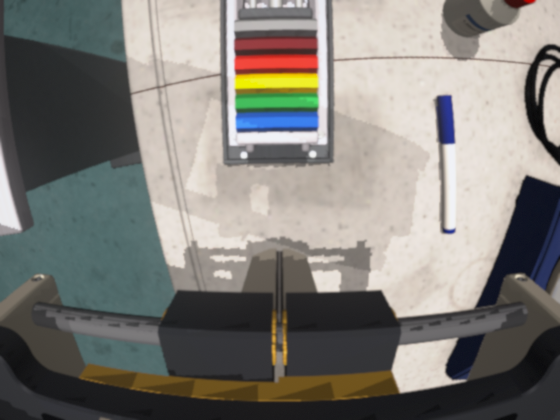

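Wrist view: file straight ahead at column 279, end plate at row ~138, nothing in the way. Descend beside the end plate, then feel for it.

move_arm(plan=[[0, 0, 0, 0.2, -0.07, 0.5, 0], [0, 0, 0, 0.3, 0, 0.5, 0], [0, 0, 0, 0.4, 0, 0.5, 0], [0, 0, 0, 0.4, 0, 0.3, 0], [0, 0, 0, 0.3, 0, 0, 0], [0, 0, 0, 0.2, 0, 0, 0], [0, 0, 0, 0.1, 0, 0, 0], [0, 0, 0, 0, 0, 0, 0], [0, 0, 0, 0, 0, 0, 0], [0, 0, 0, 0, 0, 0, 0]])

```text
t: 4.15
tool_pos: [0.47, -0.1186, 0.0875]
orientation: [2.357, 2.076, 0.0]
force: [-0.3, -0.3, -0.3]
opening: 0.0006
gripper_force: 0.0
```

```bash
python3 -c "
from h import *
inf()"
```

```text
t 4.15 file xy mm [  0.51 -96.08] tipz 76.46 F file [-0.21 -0.37 -0.33] open 0.55 grip 0.0 T [-0.066 -0.059  0.061] Z [ 6.e-04 -3.e-04 -1.e+00] yaw -0.1269
```

move_arm(plan=[[0, 0, 0, 0.04, 0, 0, 0], [0, 0, 0, 0.04, 0, 0, 0], [0, 0, 0, 0.04, 0, 0, 0], [0, 0, 0, 0.04, 0, 0, 0], [0, 0, 0, 0.04, 0, 0, 0], [0, 0, 0, 0.04, 0, 0, 0], [0, 0, 0, 0.04, 0, 0, 0], [0, 0, 0, 0.04, 0, 0, 0], [0, 0, 0, 0, 0, 0, 0], [0, 0, 0, 0, 0, 0, 0]])

```text
t: 5.15
tool_pos: [0.4708, -0.1105, 0.0872]
orientation: [2.357, 2.076, -0.0]
force: [-0.3, -1.4, 0.7]
opening: 0.0001
gripper_force: 0.8
```

```bash
python3 -c "
from h import *
inf()"
```

```text
t 5.15 file xy mm [  0.3  -87.91] tipz 76.15 F file [-0.13 -1.39  0.68] open 0.14 grip 0.8 T [-0.397  0.002  0.026] Z [-0.e+00 -2.e-04 -1.e+00] yaw -0.1266
```

move_arm(plan=[[0, 0, 0, 0.02, 0, 0, 0], [0, 0, 0, 0, 0, 0, 0], [0, 0, 0, 0, 0, 0, 0], [0, 0, 0, 0, 0, 0, 0], [0, 0, 0, 0, 0, 0, 0], [0, 0, 0, 0, 0, 0, 0], [0, 0, 0, 0, 0, 0, 0], [0, 0, 0, 0, 0, 0, 0], [0, 0, 0, 0, 0, 0, 0], [0, 0, 0, 0, 0, 0, 0]])

```text
t: 6.15
tool_pos: [0.4708, -0.1104, 0.0872]
orientation: [2.357, 2.076, -0.001]
force: [-1.4, -6.1, -0.0]
opening: 0.0004
gripper_force: 2.6
```

```bash
python3 -c "
from h import *
inf()"
```

```text
t 6.15 file xy mm [  0.3  -87.85] tipz 76.16 F file [-0.65 -6.2  -0.03] open 0.42 grip 2.6 T [-0.978  0.091  0.06 ] Z [-1.e-04 -8.e-04 -1.e+00] yaw -0.1268
```

```bash
cat >> h.py <<'E'
def fish(c,u,v,z):
    Rm=cv2.Rodrigues(c['rvec'])[0]; o=-Rm.T@np.ravel(c['tvec'])
    x,y=(u-c['cx'])/c['fx'],(v-c['cy'])/c['fy']; r=np.hypot(x,y)
    d=Rm.T@np.array([x/r*np.sin(r),y/r*np.sin(r),np.cos(r)]); return o+d*(z-o[2])/d[2]
def wf(p):
    p=np.asarray(p)[:2]-CF; c,s=np.cos(YF),np.sin(YF); return 1e3*np.array([c*p[0]+s*p[1],-s*p[0]+c*p[1]])
E
python3 - <<'E'
from h import *
c=load('wrist')
col=c['frame'][:150,277].astype(int)
for r in range(25,150): print(r,col[r],wf(fish(c,277,r,.09)).round(1) if r%4==0 else '', end=' | ')
E
```

```text
25 [189 185 184]  | 26 [190 186 184]  | 27 [188 184 183]  | 28 [178 175 173] [ 3.1 -6.4] | 29 [149 146 145]  | 30 [107 103 103]  | 31 [83 78 79]  | 32 [79 74 75] [ 3.1 -9. ] | 33 [80 75 76]  | 34 [80 74 75]  | 35 [80 69 69]  | 36 [84 57 57] [  3.  -11.6] | 37 [93 47 47]  | 38 [113  47  49]  | 39 [136  55  59]  | 40 [148  59  63] [  3.  -14.1] | 41 [151  61  65]  | 42 [152  61  65]  | 43 [152  61  65]  | 44 [153  61  65] [  3.  -16.7] | 45 [152  61  64]  | 46 [150  60  63]  | 47 [141  58  60]  | 48 [115  51  51] [  3.  -19.2] | 49 [83 43 42]  | 50 [65 39 36]  | 51 [63 39 36]  | 52 [65 39 35] [  3.  -21.7] | 53 [79 38 35]  | 54 [121  40  34]  | 55 [167  40  33]  | 56 [194  42  32] [  3.  -24.2] | 57 [214  49  38]  | 58 [232  61  48]  | 59 [240  67  54]  | 60 [242  70  56] [  3.  -26.7] | 61 [242  70  56]  | 62 [242  70  56]  | 63 [242  70  57]  | 64 [242  68  56] [  3.  -29.2] | 65 [242  69  56]  | 66 [236  66  54]  | 67 [213  58  48]  | 68 [163  48  39] [  2.9 -31.6] | 69 [131  43  34]  | 70 [123  42  34]  | 71 [124  45  34]  | 72 [138  65  30] [  2.9 -34.1] | 73 [182 123  10]  | 74 [
[... 1088 characters left out ...]
2.8 -63.2] | 121 [ 59 128 237]  | 122 [ 59 128 237]  | 123 [ 59 128 237]  | 124 [ 59 128 237] [  2.7 -65.6] | 125 [ 58 124 233]  | 126 [ 54 112 218]  | 127 [ 50  90 170]  | 128 [ 46  69 122] [  2.7 -68.1] | 129 [ 49  65 105]  | 130 [ 74  84 116]  | 131 [148 148 164]  | 132 [218 216 222] [  2.7 -70.5] | 133 [237 237 241]  | 134 [240 241 246]  | 135 [240 241 246]  | 136 [240 241 246] [  2.7 -72.9] | 137 [240 242 246]  | 138 [240 242 246]  | 139 [240 241 246]  | 140 [238 239 243] [  2.7 -75.3] | 141 [231 229 233]  | 142 [211 205 210]  | 143 [170 164 168]  | 144 [127 123 127] [  2.7 -77.8] | 145 [ 98  97 100]  | 146 [87 88 91]  | 147 [85 86 89]  | 148 [85 86 89] [  2.6 -80.2] | 149 [85 86 89]  |
```

move_arm(plan=[[0, 0, 0, -0.3, 0, 0, 0], [0, 0, 0, -0.3, 0, -0.5, 0], [0, 0, 0, 0, 0, -1, 0], [0, 0, 0, 0, 0, -1, 70], [0, 0, 0, 0, 0, -1, 70], [0, 0, 0, 0.4, 0, -0.5, 70], [0, 0, 0, 1, 0, 0, 70], [0, 0, 0, 1, 0, 0, 70], [0, 0, 0, 1, 0, 0, 70], [0, 0, 0, 1, 0, 0, 70]])

```text
t: 7.15
tool_pos: [0.4827, -0.0142, 0.1872]
orientation: [-2.357, -2.076, -0.0]
force: [0.4, 0.6, -0.7]
opening: 0.0515
gripper_force: 0.0
```

```bash
python3 -c "
from h import *
to(CH,.13,YH)"
```

```text
t 7.15 turn [-0.   -0.01  0.6 ] shift now-axes [9.72 0.57 1.86] target-axes [ 9.73 -0.05  1.85]
  pos [ 0.4827 -0.0142  0.1872] F [ 0.4   0.58 -0.66] open 0.0515 grip 0.0 q [-0.14 -0.17  1.86  0.    1.45 -0.01]
```

move_arm(plan=[[0, 0, 0.6, 0, 0, 0, 80], [0, 0, 0, 1, 0, 0, 80], [0, 0, 0, 1, 0, 0, 80], [0, 0, 0, 1, 0, 0, 80], [0, 0, 0, 1, 0, 0, 80], [0, 0, 0, 1, 0, 0, 80], [0, 0, 0, 1, 0, 0, 80], [0, 0, 0, 1, 0, 0, 80], [0, 0, 0, 0.5, 0, 0, 80], [0, 0, 0, 0, 0, 0, 80]])

```text
t: 8.15
tool_pos: [0.5179, 0.1699, 0.187]
orientation: [-2.419, -2.004, 0.0]
force: [-0.5, -0.2, 0.4]
opening: 0.0801
gripper_force: 0.0
```

```bash
python3 -c "
from h import *
to(CH,.13,YH)
c=cam('wrist');cv2.imwrite('pics/w2.png',c['frame'][...,::-1])"
```

```text
t 8.15 turn [-0.01 -0.    0.03] shift now-axes [ 2.24 -0.03  1.84] target-axes [ 2.24 -0.04  1.84]
  pos [0.5179 0.1699 0.187 ] F [-0.5  -0.16  0.39] open 0.0801 grip 0.0 q [0.22 0.01 1.7  0.   1.44 0.41]
```

View pics/w2.png

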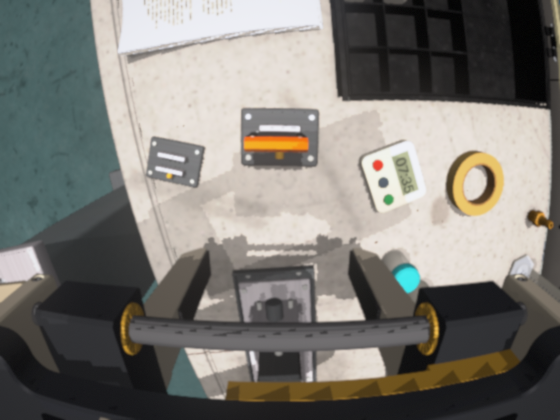

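The amber rail lies at (276,143), almost level in the image, so yaw agrees.

```bash
python3 - <<'E'
from h import *
c=load('wrist')
f=c['frame'].astype(int)
m=(f[...,0]>200)&(f[...,2]<80)&(f[...,1]>70)&(f[...,1]<190); m[:100]=0;m[180:]=0;m[:,:220]=0;m[:,330:]=0
ys,xs=np.nonzero(m); print(xs.min(),xs.max(),ys.min(),ys.max(),xs.mean(),ys.mean())
P=np.array([fish(c,x,y,.09) for x,y in zip(xs,ys)]); print(P.mean(0)); 
q=P[:,:2]-P[:,:2].mean(0); w,V=np.linalg.eigh(q.T@q); print(np.arctan(V[1,1]/V[0,1]), np.ptp(q@V,axis=0))
E
```

```text
244 307 137 149 276.0572916666667 142.75130208333334
[0.52869267 0.22872543 0.09      ]
-0.20308788673489836 [0.00965019 0.04906967]
```

move_arm(plan=[[0, 0, 0.07, 0.8, -0.05, 0, 80], [0, 0, 0, 0.8, 0, 0, 80], [0, 0, 0, 0.52, 0, 0.4, 80], [0, 0, 0, 0.2, 0, 0.7, 80], [0, 0, 0, 0, 0, 0.8, 80], [0, 0, 0, 0, 0, 0.8, 80], [0, 0, 0, 0, 0, 0.8, 80], [0, 0, 0, 0, 0, 0.7, 80], [0, 0, 0, 0, 0, 0.4, 80], [0, 0, 0, 0, 0, 0, 80]])

```text
t: 9.2
tool_pos: [0.5267, 0.2245, 0.0699]
orientation: [-2.429, -1.991, 0.006]
force: [-0.4, 0.2, -0.3]
opening: 0.0798
gripper_force: 0.0
```

```bash
python3 -c "
from h import *
to([.527,.227],.061,-.195)"
```

```text
t 9.20 turn [-0.03  0.02 -0.02] shift now-axes [ 0.1  -0.01 -0.08] target-axes [ 0.1  -0.01 -0.08]
  pos [0.5267 0.2245 0.0699] F [-0.35  0.18 -0.27] open 0.0798 grip 0.0 q [ 0.31  0.19  1.72 -0.    1.23  0.51]
```

move_arm(plan=[[0, 0, 0, 0, 0, 0, 60], [0, 0, 0, 0, 0, 0, 55], [0, 0, 0, 0, 0, 0, 50], [0, 0, 0, 0, 0, 0, 47], [0, 0, 0, 0, 0, 0, 45], [0, 0, 0, 0, 0, 0, 45], [0, 0, 0, 0, 0, 0, 45], [0, 0, 0, 0, 0, 0, 45], [0, 0, 0, 0, 0, 0, 45], [0, 0, 0, 0, 0, 0, 45]], force=30)

```text
t: 10.2
tool_pos: [0.5286, 0.2258, 0.0728]
orientation: [2.429, 1.992, 0.002]
force: [-1.1, 0.7, 5.1]
opening: 0.05
gripper_force: 30.0
```

```bash
python3 -c "
from h import *
to([.527,.227],.061,-.195); inf()"
```

```text
t 10.20 turn [ 0.01 -0.01 -0.02] shift now-axes [ 0.03 -0.07  0.03] target-axes [ 0.03 -0.07  0.03]
  pos [0.5286 0.2258 0.0728] F [-1.07  0.67  5.06] open 0.0500 grip 30.0 q [0.31 0.19 1.72 0.   1.23 0.51]
t 10.20 file xy mm [ 16.73 252.95] tipz 61.81 F file [-1.14  0.54  5.06] open 49.97 grip 30.0 T [-0.115  0.115 -0.022] Z [ 9.e-04  4.e-04 -1.e+00] yaw -0.1969
```

move_arm(plan=[[0, 0, 0, 0, 0, -0.1, 45], [0, 0, 0, 0, 0, -0.2, 45], [0, 0, 0, 0, 0, -0.4, 45], [0, 0, 0, 0, 0, -0.5, 45], [0, 0, 0, 0, 0, -0.6, 45], [0, 0, 0, 0, 0, -0.6, 45], [0, 0, 0, 0, 0, -0.6, 45], [0, 0, 0, 0, 0, -0.6, 45], [0, 0, 0, 0, 0, -0.4, 45], [0, 0, 0, 0, 0, -0.2, 45]])

```text
t: 11.2
tool_pos: [0.5288, 0.2259, 0.1789]
orientation: [2.428, 1.992, 0.003]
force: [-0.6, 0.0, -1.7]
opening: 0.05
gripper_force: 30.0
```

```bash
python3 -c "
from h import *
to(fw(.001,.0),.170,-.124); inf()"
```

```text
t 11.20 turn [ 0.02 -0.01 -0.7 ] shift now-axes [-10.14   0.12  -0.09] target-axes [-10.12  -0.62  -0.08]
  pos [0.5288 0.2259 0.1789] F [-0.6   0.03 -1.65] open 0.0500 grip 30.0 q [0.31 0.09 1.62 0.   1.42 0.51]
t 11.20 file xy mm [ 16.93 253.  ] tipz 167.90 F file [-0.6  -0.04 -1.65] open 50.03 grip 30.0 T [-0.042 -0.05  -0.037] Z [ 1.9e-03  6.0e-04 -1.0e+00] yaw -0.1968
```

move_arm(plan=[[0, 0, -0.7, 0, 0, 0, 45], [0, 0, 0, -1, -0.07, 0, 45], [0, 0, 0, -1, -0.07, 0, 45], [0, 0, 0, -1, -0.07, 0, 45], [0, 0, 0, -1, -0.07, 0, 45], [0, 0, 0, -1, -0.07, 0, 45], [0, 0, 0, -1, -0.07, 0, 45], [0, 0, 0, -1, -0.07, 0, 45], [0, 0, 0, -1, -0.07, 0, 45], [0, 0, 0, -1, -0.06, 0, 45]])

```text
t: 12.2
tool_pos: [0.4844, 0.0034, 0.1767]
orientation: [-2.354, -2.08, 0.001]
force: [0.7, -1.5, -0.0]
opening: 0.0498
gripper_force: 30.0
```

move_arm(plan=[[0, 0, 0, -0.8, 0, 0, 45], [0, 0, 0, -0.7, 0, 0, 45], [0, 0, 0, -0.5, 0, 0, 45], [0, 0, 0, -0.3, 0, 0.2, 45], [0, 0, 0, -0.15, 0, 0.2, 45], [0, 0, 0, 0, 0, 0, 45], [0, 0, 0, 0, 0, 0, 45], [0, 0, 0, 0, 0, 0, 45], [0, 0, 0, 0, 0, 0, 45], [0, 0, 0, 0, 0, 0, 45]])

```text
t: 13.2
tool_pos: [0.4777, -0.0562, 0.1673]
orientation: [2.354, 2.081, 0.0]
force: [-0.4, 1.0, -0.8]
opening: 0.0499
gripper_force: 30.0
```

```bash
python3 -c "
from h import *
to(fw(.001,-.035),.160,-.124); inf()
c=cam('top');cv2.imwrite('pics/t3.png',cv2.resize(c['frame'][220:285,255:385,::-1],(800,400),interpolation=cv2.INTER_CUBIC))
c=cam('scene');u,v=map(int,w2p(c,[.477,-.055,.1]));print(u,v);u0,v0=u-65,v-65;print(u0,v0);cv2.imwrite('pics/s3.png',cv2.resize(c['frame'][v0:v0+100,u0:u0+130,::-1],(780,600),interpolation=cv2.INTER_CUBIC))
c=cam('wrist');cv2.imwrite('pics/w3.png',c['frame'][...,::-1])"
```

```text
t 13.20 turn [ 0.   -0.    0.01] shift now-axes [-0.07  0.02 -0.15] target-axes [-0.07  0.02 -0.15]
  pos [ 0.4777 -0.0562  0.1673] F [-0.42  0.98 -0.84] open 0.0499 grip 30.0 q [-0.22 -0.16  1.89  0.    1.41 -0.1 ]
t 13.20 file xy mm [  0.51 -33.22] tipz 156.33 F file [-0.54  0.92 -0.84] open 49.92 grip 30.0 T [ 0.003 -0.016 -0.009] Z [ 3.e-04 -0.e+00 -1.e+00] yaw -0.123
347 197
282 132
```

View pics/w3.png

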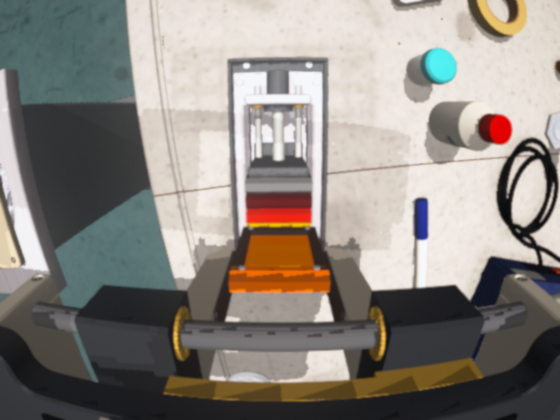

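View pics/s3.png

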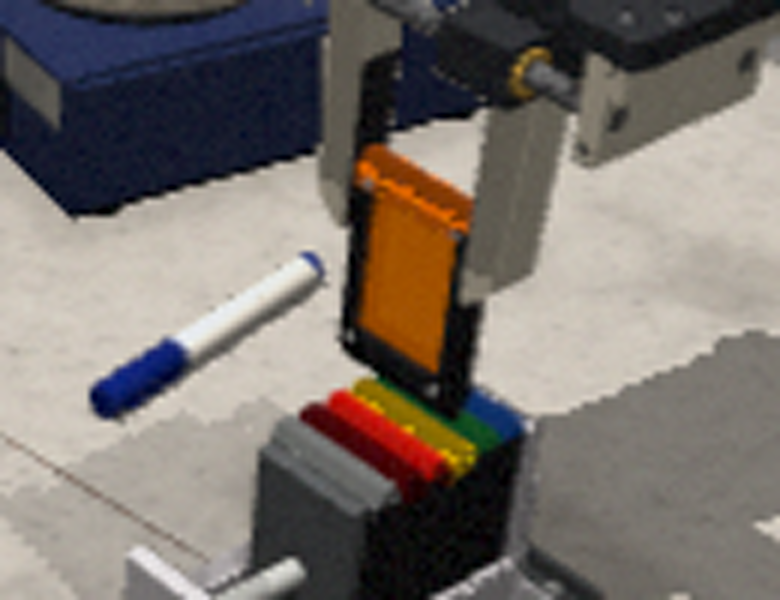

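```bash
python3 - <<'E'
from h import *
c=load('wrist'); f=c['frame']
u=cv2.resize(f[195:300,215:345,::-1],(780,630),interpolation=cv2.INTER_CUBIC)[:600]; cv2.imwrite('pics/c4.png',u)
for r in (214,216,228,234,240,285):
    row=f[r].astype(int).sum(1)
    print(r,[(x,row[x]) for x in list(range(226,256))],'\n   ',[(x,row[x]) for x in range(304,334)])
for (u_,v,z) in [(247,215,.09),(311,215,.09),(229,285,.1845),(330,285,.1845)]: print(wf(fish(c,u_,v,z)))
E
```

```text
214 [(226, np.int64(654)), (227, np.int64(640)), (228, np.int64(610)), (229, np.int64(576)), (230, np.int64(550)), (231, np.int64(513)), (232, np.int64(436)), (233, np.int64(359)), (234, np.int64(326)), (235, np.int64(303)), (236, np.int64(301)), (237, np.int64(390)), (238, np.int64(536)), (239, np.int64(663)), (240, np.int64(702)), (241, np.int64(713)), (242, np.int64(714)), (243, np.int64(705)), (244, np.int64(677)), (245, np.int64(590)), (246, np.int64(465)), (247, np.int64(356)), (248, np.int64(310)), (249, np.int64(302)), (250, np.int64(305)), (251, np.int64(304)), (252, np.int64(304)), (253, np.int64(301)), (254, np.int64(304)), (255, np.int64(303))] 
    [(304, np.int64(295)), (305, np.int64(293)), (306, np.int64(298)), (307, np.int64(295)), (308, np.int64(297)), (309, np.int64(306)), (310, np.int64(354)), (311, np.int64(465)), (312, np.int64(586)), (313, np.int64(671)), (314, np.int64(699)), (315, np.int64(707)), (316, np.int64(707)), (317, np.int64(707)), (318, np.int64(698)), (319, np.int64(656)), (320, np.int64(508)), (321, np.int64(340)), (322, np.int64(269)), (323, np.in
[... 6297 characters left out ...]
 np.int64(267)), (308, np.int64(269)), (309, np.int64(269)), (310, np.int64(269)), (311, np.int64(269)), (312, np.int64(270)), (313, np.int64(269)), (314, np.int64(271)), (315, np.int64(269)), (316, np.int64(271)), (317, np.int64(270)), (318, np.int64(269)), (319, np.int64(270)), (320, np.int64(271)), (321, np.int64(270)), (322, np.int64(269)), (323, np.int64(268)), (324, np.int64(269)), (325, np.int64(270)), (326, np.int64(272)), (327, np.int64(269)), (328, np.int64(261)), (329, np.int64(242)), (330, np.int64(188)), (331, np.int64(128)), (332, np.int64(106)), (333, np.int64(104))]
[-21.75332055 -26.05538799]
[ 26.62320231 -26.18237674]
[-22.41887624 -31.39875035]
[ 27.43994396 -31.56689751]
```

View pics/c4.png

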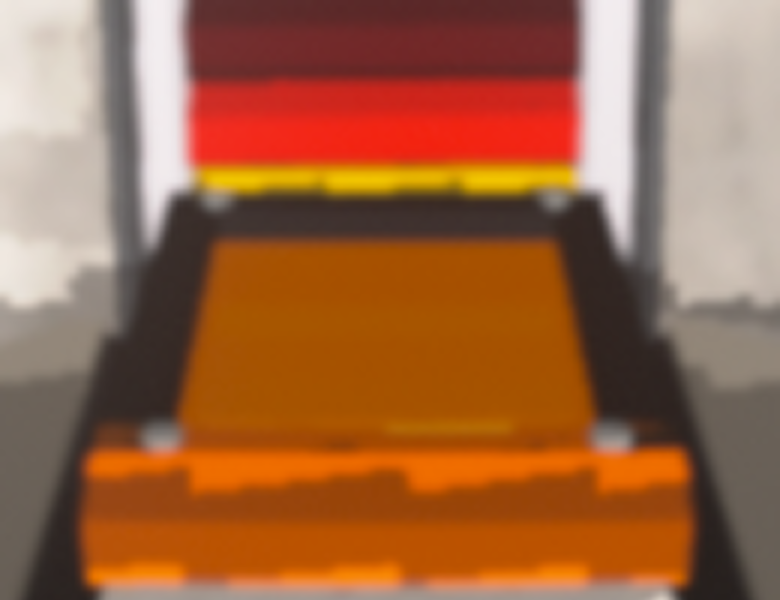

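The amber rail (column 279.2) and the red ridge (278.7) are aligned within 0.3 mm. Now I'll probe for the groove.

move_arm(plan=[[0, 0, 0, -0.09, -0.01, 0.1, 45], [0, 0, 0, 0, 0, 0.2, 45], [0, 0, 0, 0, 0, 0.1, 45], [0, 0, 0, 0, 0, 0.1, 45], [0, 0, 0, 0, 0, 0, 45], [0, 0, 0, 0, 0, 0, 45], [0, 0, 0, 0, 0, 0, 45], [0, 0, 0, 0, 0, 0, 45], [0, 0, 0, 0, 0, 0, 45], [0, 0, 0, 0, 0, 0, 45]])

```text
t: 14.35
tool_pos: [0.477, -0.0587, 0.1547]
orientation: [2.354, 2.08, 0.0]
force: [-0.1, 1.1, -0.5]
opening: 0.0497
gripper_force: 30.0
```

```bash
python3 -c "
from h import *
inf()"
```

```text
t 14.35 file xy mm [  0.2  -35.75] tipz 143.74 F file [-0.26  1.11 -0.46] open 49.71 grip 30.0 T [-0.021 -0.046 -0.03 ] Z [ 2.e-04 -0.e+00 -1.e+00] yaw -0.1235
```

move_arm(plan=[[0, 0, 0, 0, 0, 0.02, 45], [0, 0, 0, 0, 0, 0.02, 45], [0, 0, 0, 0, 0, 0.02, 45], [0, 0, 0, 0, 0, 0.02, 45], [0, 0, 0, 0, 0, 0.02, 45], [0, 0, 0, 0, 0, 0.02, 45], [0, 0, 0, 0, 0, 0, 45], [0, 0, 0, 0, 0, 0, 45], [0, 0, 0, 0, 0, 0, 45], [0, 0, 0, 0, 0, 0, 45]])

```text
t: 15.35
tool_pos: [0.477, -0.0587, 0.1516]
orientation: [-2.354, -2.08, -0.0]
force: [0.7, 0.9, -0.7]
opening: 0.0499
gripper_force: 30.0
```

```bash
python3 -c "
from h import *
inf()"
```

```text
t 15.35 file xy mm [  0.15 -35.76] tipz 140.65 F file [ 0.59  0.99 -0.67] open 49.87 grip 30.0 T [-0.033 -0.061  0.047] Z [ 0.  0. -1.] yaw -0.1235
```

move_arm(plan=[[0, 0, 0, 0, 0, 0.02, 45], [0, 0, 0, 0, 0, 0.02, 45], [0, 0, 0, 0, 0, 0.02, 45], [0, 0, 0, 0, 0, 0, 45], [0, 0, 0, 0, 0, 0, 45], [0, 0, 0, 0, 0, 0, 45], [0, 0, 0, 0, 0, 0, 45], [0, 0, 0, 0, 0, 0, 45], [0, 0, 0, 0, 0, 0, 45], [0, 0, 0, 0, 0, 0, 45]])

```text
t: 16.35
tool_pos: [0.4771, -0.0586, 0.1502]
orientation: [2.354, 2.08, 0.0]
force: [1.6, 2.9, 0.7]
opening: 0.0495
gripper_force: 30.0
```

```bash
python3 -c "
from h import *
inf()"
```

```text
t 16.35 file xy mm [  0.22 -35.65] tipz 139.18 F file [1.24 3.1  0.71] open 49.47 grip 30.0 T [ 0.787 -0.397  0.075] Z [ 2.e-04  2.e-04 -1.e+00] yaw -0.1235
```

Contact 2.6 mm below the ridges with a +y push, so the toe is on the yellow-side slope. The groove lies about 0.5 mm further to +y, at about -35.2. I'll centre, seat and carry.

move_arm(plan=[[0, 0, 0, 0.02, 0, 0, 45], [0, 0, 0, 0, 0, 0.02, 45], [0, 0, 0, 0, 0, 0, 45], [0, 0, 0, 0.02, 0, 0, 45], [0, 0, 0, 0.02, 0, 0, 45], [0, 0, 0, 0.02, 0, 0, 45], [0, 0, 0, 0.02, 0, 0, 45], [0, 0, 0, 0, 0, 0, 45], [0, 0, 0, 0, 0, 0, 45], [0, 0, 0, 0, 0, 0, 45]], force=50)

```text
t: 17.35
tool_pos: [0.4773, -0.0565, 0.1496]
orientation: [2.354, 2.08, -0.0]
force: [-0.9, -4.0, 2.8]
opening: 0.0491
gripper_force: 50.0
```

```bash
python3 -c "
from h import *
inf()"
```

```text
t 17.35 file xy mm [  0.15 -33.5 ] tipz 138.63 F file [-0.42 -4.08  2.75] open 49.11 grip 50.0 T [-1.209  0.082  0.098] Z [-0.e+00 -3.e-04 -1.e+00] yaw -0.1236
```

move_arm(plan=[[0, 0, 0, 0.03, 0, 0, 45], [0, 0, 0, 0.03, 0, 0, 45], [0, 0, 0, 0.03, 0, 0, 45], [0, 0, 0, 0.03, 0, 0, 45], [0, 0, 0, 0.03, 0, 0, 45], [0, 0, 0, 0.03, 0, 0, 45], [0, 0, 0, 0.03, 0, 0, 45], [0, 0, 0, 0, 0, 0, 45], [0, 0, 0, 0, 0, 0, 45], [0, 0, 0, 0, 0, 0, 45]])

```text
t: 18.35
tool_pos: [0.478, -0.051, 0.1497]
orientation: [2.354, 2.08, 0.0]
force: [0.6, -4.8, 3.6]
opening: 0.0494
gripper_force: 50.0
```

```bash
python3 -c "
from h import *
inf()
c=cam('scene');u0,v0=290,150;cv2.imwrite('pics/s4.png',cv2.resize(c['frame'][v0:v0+90,u0:u0+120,::-1],(800,600),interpolation=cv2.INTER_CUBIC))"
```

```text
t 18.35 file xy mm [  0.17 -27.98] tipz 138.68 F file [ 1.13 -4.65  3.62] open 49.40 grip 50.0 T [-1.125  0.129  0.023] Z [ 1.e-04 -0.e+00 -1.e+00] yaw -0.1234
```

View pics/s4.png

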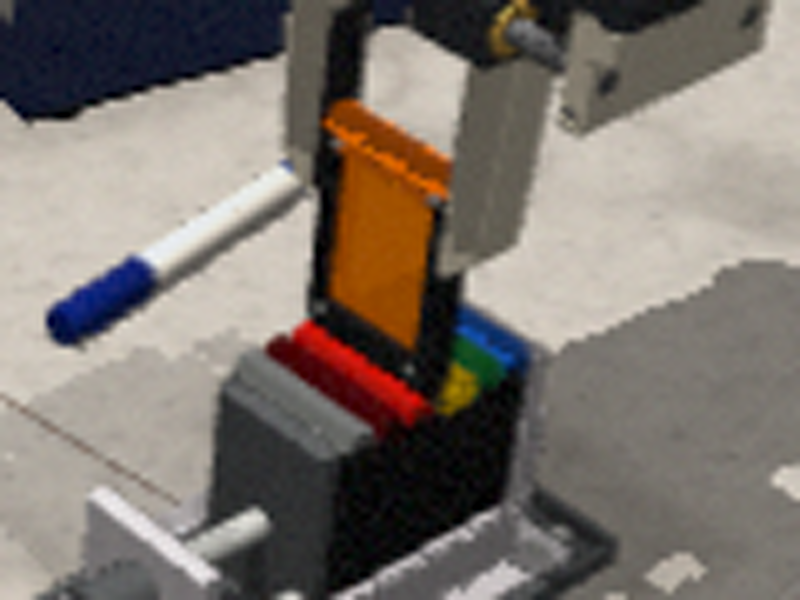

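Amber stands upright with its toe between the separated yellow and red; forces are small. Now slide down.

move_arm(plan=[[0, 0, 0, 0, 0, 0.04, 45], [0, 0, 0, 0, 0, 0.04, 45], [0, 0, 0, 0, 0, 0.04, 45], [0, 0, 0, 0, 0, 0.04, 45], [0, 0, 0, 0, 0, 0.04, 45], [0, 0, 0, 0, 0, 0.04, 45], [0, 0, 0, 0, 0, 0, 45], [0, 0, 0, 0, 0, 0, 45], [0, 0, 0, 0, 0, 0, 45], [0, 0, 0, 0, 0, 0, 45]])

```text
t: 19.4
tool_pos: [0.4781, -0.0512, 0.1437]
orientation: [2.354, 2.08, 0.0]
force: [0.6, -5.9, 3.4]
opening: 0.0496
gripper_force: 50.0
```

```bash
python3 -c "
from h import *
inf()"
```

```text
t 19.40 file xy mm [  0.32 -28.2 ] tipz 132.67 F file [ 1.28 -5.79  3.36] open 49.60 grip 50.0 T [-1.386  0.006  0.06 ] Z [ 4.e-04 -3.e-04 -1.e+00] yaw -0.1236
```

move_arm(plan=[[0, 0, 0, 0, 0, 0.04, 45], [0, 0, 0, 0, 0, 0.04, 45], [0, 0, 0, 0, 0, 0.04, 45], [0, 0, 0, 0, 0, 0.04, 45], [0, 0, 0, 0, 0, 0.04, 45], [0, 0, 0, 0, 0, 0.04, 45], [0, 0, 0, 0, 0, 0, 45], [0, 0, 0, 0, 0, 0, 45], [0, 0, 0, 0, 0, 0, 45], [0, 0, 0, 0, 0, 0, 45]])

```text
t: 20.4
tool_pos: [0.4782, -0.0513, 0.1378]
orientation: [2.354, 2.08, 0.0]
force: [-0.2, -5.9, 3.4]
opening: 0.0494
gripper_force: 50.0
```

```bash
python3 -c "
from h import *
inf()"
```

```text
t 20.40 file xy mm [  0.4  -28.23] tipz 126.79 F file [ 0.47 -5.86  3.37] open 49.42 grip 50.0 T [-1.298  0.036  0.045] Z [ 5.e-04 -4.e-04 -1.e+00] yaw -0.1236
```

move_arm(plan=[[0, 0, 0, 0, 0, 0.08, 45], [0, 0, 0, 0, 0, 0.08, 45], [0, 0, 0, 0, 0, 0.08, 45], [0, 0, 0, 0, 0, 0.08, 45], [0, 0, 0, 0, 0, 0.08, 45], [0, 0, 0, 0, 0, 0.08, 45], [0, 0, 0, 0, 0, 0.08, 45], [0, 0, 0, 0, 0, 0.08, 45], [0, 0, 0, 0, 0, 0, 45], [0, 0, 0, 0, 0, 0, 45]])

```text
t: 21.4
tool_pos: [0.4775, -0.0512, 0.121]
orientation: [-2.354, -2.08, 0.001]
force: [0.5, -6.8, 0.3]
opening: 0.0494
gripper_force: 50.0
```

```bash
python3 -c "
from h import *
inf()"
```

```text
t 21.40 file xy mm [ -0.24 -28.22] tipz 110.04 F file [ 1.35 -6.64  0.35] open 49.38 grip 50.0 T [-1.353 -0.017  0.059] Z [-9.e-04 -2.e-04 -1.e+00] yaw -0.1236
```

move_arm(plan=[[0, 0, 0, 0, 0, 0.08, 45], [0, 0, 0, 0, 0, 0.08, 45], [0, 0, 0, 0, 0, 0.08, 45], [0, 0, 0, 0, 0, 0.08, 45], [0, 0, 0, 0, 0, 0.08, 45], [0, 0, 0, 0, 0, 0.08, 45], [0, 0, 0, 0, 0, 0.08, 45], [0, 0, 0, 0, 0, 0.06, 45], [0, 0, 0, 0, 0, 0, 45], [0, 0, 0, 0, 0, 0, 45]])

```text
t: 22.4
tool_pos: [0.4773, -0.0511, 0.1052]
orientation: [-2.354, -2.079, 0.002]
force: [-0.0, -6.1, -0.9]
opening: 0.0495
gripper_force: 50.0
```

```bash
python3 -c "
from h import *
inf()"
```

```text
t 22.40 file xy mm [ -0.47 -28.14] tipz 94.22 F file [ 0.73 -6.07 -0.92] open 49.48 grip 50.0 T [-1.268  0.019  0.123] Z [-0.0014  0.     -1.    ] yaw -0.1236
```

move_arm(plan=[[0, 0, 0, -0.02, 0, 0.03, 45], [0, 0, 0, -0.02, 0, 0.02, 45], [0, 0, 0, 0, 0, 0, 45], [0, 0, 0, 0, 0, 0, 45], [0, 0, 0, 0, 0, 0, 52], [0, 0, 0, 0, 0, 0, 56], [0, 0, 0, 0, 0, 0, 60], [0, 0, 0, 0, 0, 0, 64], [0, 0, 0, 0, 0, 0, 64], [0, 0, 0, 0, 0, 0, 64]], force=20)

```text
t: 23.4
tool_pos: [0.4779, -0.0519, 0.1049]
orientation: [-2.354, -2.08, -0.0]
force: [0.6, 0.1, 0.5]
opening: 0.064
gripper_force: 0.0
```

```bash
python3 -c "
from h import *
inf()"
```

```text
t 23.40 file xy mm [  0.19 -28.94] tipz 93.92 F file [0.55 0.15 0.47] open 64.00 grip 0.0 T [-0.016 -0.075  0.011] Z [ 1.e-04  1.e-04 -1.e+00] yaw -0.1235
```

move_arm(plan=[[0, 0, 0, 0, 0, -0.2, 64], [0, 0, 0, 0, 0, -0.4, 64], [0, 0, 0, 0, 0, -0.6, 64], [0, 0, 0, 0, 0, -0.6, 30], [0, 0, 0, 0, 0, -0.2, 0], [0, 0, 0, 0, 0, 0, 0], [0, 0, 0, 0, 0, 0, 0], [0, 0, 0, 0, 0, 0, 0], [0, 0, 0, 0, 0, 0, 0], [0, 0, 0, 0, 0, 0, 0]])

```text
t: 24.4
tool_pos: [0.4775, -0.052, 0.1543]
orientation: [-2.354, -2.08, 0.001]
force: [-0.3, 0.3, -0.8]
opening: 0.0124
gripper_force: 0.0
```

```bash
python3 -c "
from h import *
inf()
c=cam('scene');u0,v0=290,150;cv2.imwrite('pics/s5.png',cv2.resize(c['frame'][v0:v0+90,u0:u0+120,::-1],(800,600),interpolation=cv2.INTER_CUBIC))"
```

```text
t 24.40 file xy mm [ -0.22 -28.99] tipz 143.31 F file [-0.33  0.31 -0.84] open 12.45 grip 0.0 T [-0.026 -0.068 -0.038] Z [-1.e-03  2.e-04 -1.e+00] yaw -0.1235
```

View pics/s5.png

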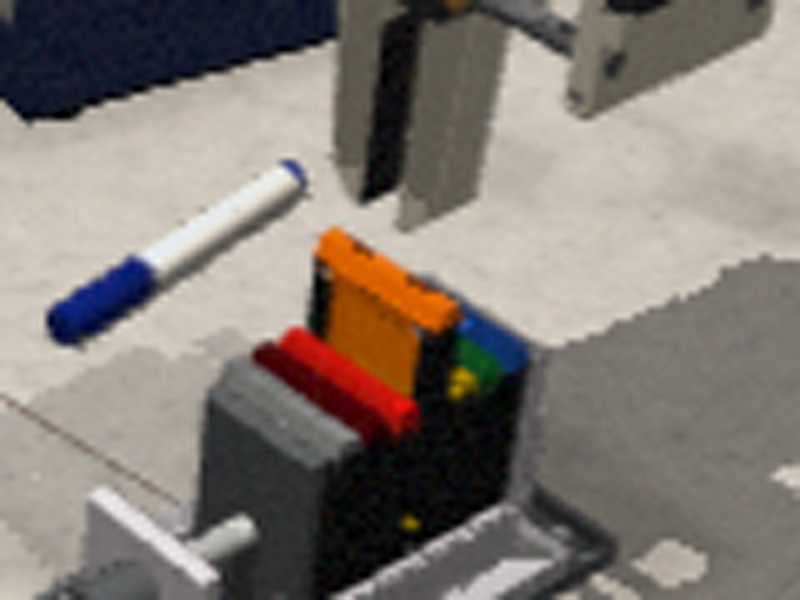

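Amber is held upright, about 32 mm proud, with the fingers clear and closing. Press it home.

move_arm(plan=[[0, 0, 0, 0, 0, 0, 0], [0, 0, 0, 0, 0, 0.2, 0], [0, 0, 0, 0, 0, 0.3, 0], [0, 0, 0, 0, 0, 0.2, 0], [0, 0, 0, 0, 0, 0.1, 0], [0, 0, 0, 0, 0, 0.08, 0], [0, 0, 0, 0, 0, 0.08, 0], [0, 0, 0, 0, 0, 0.08, 0], [0, 0, 0, 0, 0, 0.08, 0], [0, 0, 0, 0, 0, 0, 0]])

```text
t: 25.45
tool_pos: [0.478, -0.052, 0.1269]
orientation: [2.354, 2.08, 0.0]
force: [0.3, -1.3, 1.1]
opening: 0.0008
gripper_force: 0.8
```

```bash
python3 -c "
from h import *
inf()"
```

```text
t 25.45 file xy mm [  0.29 -29.01] tipz 115.86 F file [ 0.41 -1.23  1.11] open 0.85 grip 0.8 T [-0.005 -0.23   0.009] Z [ 4.e-04 -0.e+00 -1.e+00] yaw -0.1235
```

move_arm(plan=[[0, 0, 0, 0, 0, 0.08, 0], [0, 0, 0, 0, 0, 0.08, 0], [0, 0, 0, 0, 0, 0.08, 0], [0, 0, 0, 0, 0, 0.08, 0], [0, 0, 0, 0, 0, 0.08, 0], [0, 0, 0, 0, 0, 0.08, 0], [0, 0, 0, 0, 0, 0, 0], [0, 0, 0, 0, 0, 0, 0], [0, 0, 0, 0, 0, 0, 0], [0, 0, 0, 0, 0, 0, 0]])

```text
t: 26.45
tool_pos: [0.4774, -0.052, 0.1145]
orientation: [-2.354, -2.08, 0.001]
force: [0.1, 0.8, -0.2]
opening: 0.0004
gripper_force: 0.0
```

```bash
python3 -c "
from h import *
inf()"
```

```text
t 26.45 file xy mm [ -0.22 -29.04] tipz 103.52 F file [ 0.03  0.81 -0.16] open 0.40 grip 0.0 T [-0.027 -0.09   0.036] Z [-8.e-04  1.e-04 -1.e+00] yaw -0.1236
```

move_arm(plan=[[0, 0, 0, 0, 0, 0.08, 0], [0, 0, 0, 0, 0, 0.08, 0], [0, 0, 0, 0, 0, 0.08, 0], [0, 0, 0, 0, 0, 0.08, 0], [0, 0, 0, 0, 0, 0.08, 0], [0, 0, 0, 0, 0, 0.04, 0], [0, 0, 0, 0, 0, 0, 0], [0, 0, 0, 0, 0, 0, 0], [0, 0, 0, 0, 0, 0, 0], [0, 0, 0, 0, 0, 0, 0]])

```text
t: 27.45
tool_pos: [0.4775, -0.052, 0.1036]
orientation: [-2.354, -2.08, 0.001]
force: [-0.4, 0.3, -0.1]
opening: 0.0005
gripper_force: 0.1
```

```bash
python3 -c "
from h import *
inf()"
```

```text
t 27.45 file xy mm [ -0.17 -28.99] tipz 92.58 F file [-0.42  0.21 -0.07] open 0.54 grip 0.1 T [-0.107 -0.078  0.014] Z [-7.e-04  2.e-04 -1.e+00] yaw -0.1236
```

move_arm(plan=[[0, 0, 0, 0, 0, 0.02, 0], [0, 0, 0, 0, 0, 0.02, 0], [0, 0, 0, 0, 0, 0.02, 0], [0, 0, 0, 0, 0, 0, 0], [0, 0, 0, 0, 0, 0, 0], [0, 0, 0, 0, 0, 0, 0], [0, 0, 0, 0, 0, 0, 0], [0, 0, 0, 0, 0, 0, 0], [0, 0, 0, 0, 0, 0, 0], [0, 0, 0, 0, 0, 0, 0]])

```text
t: 28.45
tool_pos: [0.4779, -0.052, 0.1024]
orientation: [2.354, 2.08, 0.0]
force: [1.4, 0.4, 2.9]
opening: 0.0005
gripper_force: 1.6
```

```bash
python3 -c "
from h import *
inf()"
```

```text
t 28.45 file xy mm [  0.23 -29.03] tipz 91.41 F file [1.35 0.56 2.94] open 0.50 grip 1.6 T [ 0.118 -0.17  -0.081] Z [ 2.e-04  0.e+00 -1.e+00] yaw -0.1236
```

move_arm(plan=[[0, 0, 0, 0, 0, 0.02, 0], [0, 0, 0, 0, 0, 0, 0], [0, 0, 0, 0, 0, 0.02, 0], [0, 0, 0, 0, 0, 0, 0], [0, 0, 0, 0, 0, 0, 0], [0, 0, 0, 0, 0, 0, 0], [0, 0, 0, 0, 0, 0, 0], [0, 0, 0, 0, 0, 0, 0], [0, 0, 0, 0, 0, 0, 0], [0, 0, 0, 0, 0, 0, 0]])

```text
t: 29.45
tool_pos: [0.4777, -0.052, 0.1013]
orientation: [-2.354, -2.08, 0.0]
force: [0.7, 1.1, 2.7]
opening: 0.0004
gripper_force: 1.2
```

```bash
python3 -c "
from h import *
inf()
c=cam('scene');u0,v0=290,150;cv2.imwrite('pics/s6.png',cv2.resize(c['frame'][v0:v0+90,u0:u0+120,::-1],(800,600),interpolation=cv2.INTER_CUBIC))"
```

```text
t 29.45 file xy mm [  0.06 -29.01] tipz 90.28 F file [0.6  1.16 2.68] open 0.38 grip 1.2 T [ 0.147 -0.205 -0.022] Z [-2.e-04  1.e-04 -1.e+00] yaw -0.1236
```

move_arm(plan=[[0, 0, 0, 0, 0, 0.01, 0], [0, 0, 0, 0, 0, 0, 0], [0, 0, 0, 0, 0, 0.01, 0], [0, 0, 0, 0, 0, 0, 0], [0, 0, 0, 0, 0, 0, 0], [0, 0, 0, 0, 0, 0, 0], [0, 0, 0, 0, 0, 0, 0], [0, 0, 0, 0, 0, 0, 0], [0, 0, 0, 0, 0, 0, 0], [0, 0, 0, 0, 0, 0, 0]])

```text
t: 30.5
tool_pos: [0.4778, -0.052, 0.1012]
orientation: [2.354, 2.08, -0.0]
force: [-1.3, 1.1, 6.9]
opening: 0.0005
gripper_force: 3.3
```

```bash
python3 -c "
from h import *
inf()"
```

```text
t 30.50 file xy mm [  0.16 -29.01] tipz 90.23 F file [-1.38  0.93  6.92] open 0.50 grip 3.3 T [ 0.241  0.245 -0.05 ] Z [ 0. -0. -1.] yaw -0.1235
```

move_arm(plan=[[0, 0, 0, 0, 0, 0.015, 0], [0, 0, 0, 0, 0, 0, 0], [0, 0, 0, 0, 0, 0, 0], [0, 0, 0, 0, 0, -0.05, 0], [0, 0, 0, 0, 0, -0.2, 0], [0, 0, 0, 0, 0, -0.6, 0], [0, 0, 0, 0, 0, -1, 0], [0, 0, 0, 0, 0, -1, 0], [0, 0, 0, 0, 0, -1, 0], [0, 0, 0, 0, 0, -1, 0]])

```text
t: 31.5
tool_pos: [0.4774, -0.052, 0.2225]
orientation: [-2.354, -2.08, 0.001]
force: [0.1, -0.4, 0.1]
opening: 0.0002
gripper_force: 0.0
```

```bash
python3 -c "
from h import *
inf()
c=cam('scene');u0,v0=290,150;a=cv2.resize(c['frame'][v0:v0+90,u0:u0+120,::-1],(400,300),interpolation=cv2.INTER_CUBIC)
d=cam('wrist');b=d['frame'][100:400,80:480,::-1]
e=cam('top');g=cv2.resize(e['frame'][220:285,255:385,::-1],(400,200),interpolation=cv2.INTER_CUBIC)
s=cv2.resize(c['frame'][...,::-1],(400,300))
o=np.zeros((600,800,3),np.uint8);o[:300,:400]=a;o[:300,400:]=b;o[300:500,:400]=g;o[300:,400:]=s
cv2.imwrite('pics/fin.png',o)
P=lambda x,y,f,z: None
zm=e['z_map'][220:285,255:385]
for Y in range(-76,12,2):
    r=[]
    for X in (-15,0,15):
        u,v=w2p(e,[*fw(X/1e3,Y/1e3),.09]); r.append(1e3*p2w(e,round(u),round(v))[2])
    print(Y,np.round(r,0),end=';')"
```

```text
t 31.50 file xy mm [ -0.28 -29.09] tipz 211.54 F file [ 0.11 -0.44  0.06] open 0.23 grip 0.0 T [-0.041 -0.104 -0.041] Z [-8.e-04 -0.e+00 -1.e+00] yaw -0.1236
-76 [643. 641. 643.];-74 [642. 643. 642.];-72 [642. 643. 641.];-70 [643. 642. 642.];-68 [643. 643. 641.];-66 [641. 642. 643.];-64 [642. 643. 641.];-62 [642. 644. 643.];-60 [643. 643. 642.];-58 [642. 643. 641.];-56 [643. 643. 642.];-54 [644. 642. 643.];-52 [643. 642. 643.];-50 [643. 642. 642.];-48 [643. 642. 642.];-46 [642. 641. 643.];-44 [643. 643. 641.];-42 [641. 642. 643.];-40 [643. 643. 643.];-38 [643. 642. 642.];-36 [642. 643. 642.];-34 [642. 642. 642.];-32 [642. 642. 642.];-30 [641. 641. 638.];-28 [639. 636. 629.];-26 [633. 631. 623.];-24 [629. 621. 617.];-22 [623. 614. 612.];-20 [611. 609. 605.];-18 [607. 603. 599.];-16 [599. 596. 591.];-14 [594. 590. 586.];-12 [586. 582. 570.];-10 [580. 576. 563.];-8 [571. 559. 554.];-6 [564. 552.  88.];-4 [ 89. 902.  87.];-2 [86. 86. 89.];0 [85. 86. 87.];2 [83. 86. 85.];4 [88. 84. 89.];6 [91. 87. 87.];8 [89. 87. 89.];10 [89. 90. 89.];
```

View pics/fin.png

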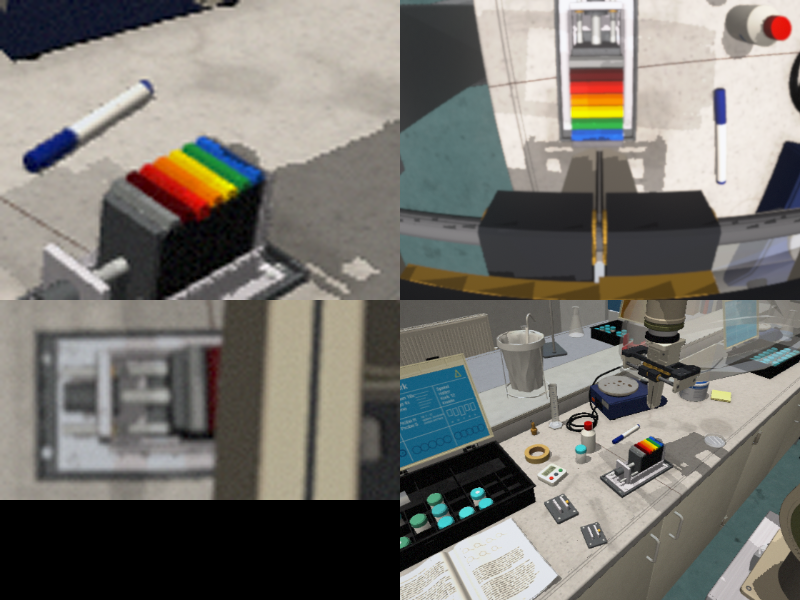

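The row reads blue, green, yellow, amber, red, dark red, grey, closed up and level, and the robot is clear. I'll check the height in numbers, then hand in.

```bash
python3 - <<'E'
from h import *
c=load('scene')
for X in (-18,0,18):
    print(X,[(Y,round(1e3*p2w(c,*map(round,w2p(c,[*fw(X/1e3,Y/1e3),.09])))[2],1)) for Y in (-65,-53,-41,-29,-17,-5)])
print(close_job())
E
```

```text
-18 [(-65, np.float64(89.0)), (-53, np.float64(88.1)), (-41, np.float64(87.6)), (-29, np.float64(89.4)), (-17, np.float64(89.5)), (-5, np.float64(602.5))]
0 [(-65, np.float64(87.8)), (-53, np.float64(89.2)), (-41, np.float64(89.7)), (-29, np.float64(89.6)), (-17, np.float64(87.8)), (-5, np.float64(89.0))]
18 [(-65, np.float64(90.0)), (-53, np.float64(89.8)), (-41, np.float64(89.0)), (-29, np.float64(88.1)), (-17, np.float64(87.5)), (-5, np.float64(87.9))]
the job is handed in; nothing more can be done
None
```

The amber filter is filed fourth from the end plate, between yellow and red. It is pressed home level with its neighbours, the row has closed up, and the job is handed in at about 32 s with the robot clear. I read at most about 7 N in the row, though the last small press was not measured at its peak.

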